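# Zero the crimper's counter under its push-latch cover

## Task

The counter console on the packing bench has a push-latch cover. Press the cover's free edge down and let go so that it pops open, press the round button under it (not the square one) fully down and release it, then swing the cover back down and press it until it latches shut and stays shut by itself. It is all done by pressing and pushing: do not pick up or shove aside any of the small goods standing around.

Things in the scene. Friction and masses are not known exactly. Their poses are not given: they have to be found in the camera images.
- console: grey counter console fixed to the bench. Origin: centre of the underside of its cover section (136 mm in x, 150 mm in y); x axis from the free edge of the cover towards its hinge (away from the robot, turned up to 23 degrees), z up. The walls round the cover section are 56 mm high; a display block 78 mm high (its knob 92 mm) adjoins at y 87 to 153 mm.
- cover (a joint): hinge angle (rad) of the aluminium cover, a 140 x 160 x 5 mm plate with a 13 mm skirt below its free edge, sprung open. 0 = latched, level, top 75 mm above the bench; 1.3 = popped fully open, almost upright; -0.075 = pressed to its rigid stop, 10 mm down at the free edge. Latched, it pops if pressed below -0.055 and let go; brought down from open and pressed to the stop, it latches when let go, at 0 to 0.015.
- cover_press (a point): point to press, on the cover's outer face 25 mm in from the middle of the free edge, 115 mm from the hinge line; moves with the cover. The cover pushes back here with only 1 to 3 N down to its stop (0.5 to 1 N when open), so a rise to 5 N or more means the stop. Let go, it swings fully up in 2 to 3 s, off a finger that withdraws upwards.
- cover_hinge (a point): middle of the hinge line, which runs along the console's y axis, 72.5 mm above the bench, at console x = +68 mm; fixed. Open, the cover stands up from it, leaning a little towards the robot, outer face away from the robot: to close it, reach behind it and push it over towards the robot and down along its arc.
- round_button_top (a point): centre of the top of the round grey button, 30 mm across in a round black collar 46 mm across, under the cover, 52 mm above the bench, 96 mm to the robot's side of the hinge line, 42 mm to the left or right of the console's middle (the two buttons change places)
- round_button (a joint): travel (m) of the round button: 0 up, 0.006 fully down (5 N); springs back
- square_button_top (a point): centre of the top of the square grey button, 26 mm wide in a square black collar 44 mm wide, same height, on the other side of the middle; not to be pressed. Between them at the front stands the black latch block, 28 mm wide, 58 mm above the bench.
- square_button (a joint): travel (m) of the square button: 0 up, 0.006 down (5 N)
- vial: amber glass vial with a black cap, 36 mm across, 85 mm tall; bystander, loose, origin at its underside; leave it
- jar: glass jar with a metal lid, 58 mm across, 62 mm tall; bystander, loose, origin at its underside; leave it
- gift_box: small black carton, 62 x 62 x 46 mm; bystander, loose, origin at its underside; leave it
- collar: brass ring, 32 mm across, 14 mm tall; bystander, loose, origin at its underside; leave it
- cap: steel cap, 28 mm across, 24 mm tall; bystander, loose, origin at its underside; leave it
- driver: screwdriver lying flat; bystander, loose, origin at its underside; leave it

How it is judged:
By the outcome, as a careful person would: the job done as asked, in the order asked, and still so for the second after the job is handed in, with the robot touching nothing.
It also fails if it takes over 58 s, if anything falls off the work surface, if the arm or the gripper's body presses on something with over 40 N, if the wrist force passes 120 N, or if a joint passes its speed limit or range.

## Robot

A 7-joint arm with a two-finger parallel gripper is mounted at the origin on the work surface. World frame = base frame: x ahead of the robot, y to its left, z up, the work surface at z = 0. Lengths are in mm, angles in rad, forces in N, time in s.
With the tool pointing down it reaches from about 400 to 875 mm from the base axis. Payload 4.4 kg.
Tool frame: the origin (TCP) lies on the centre line of the jaws, within the pads' length; the fingertips stand 25 mm ahead of it and the grasp point (between the pads) lies 6 mm ahead of it; x points along the fingers, y is the direction in which the jaws open and shut, and the axes are right-handed (so a half turn about x gives the same grasp; the last joint's range is limited). The gripper opens to 85 mm and grips with 20 to 120 N. Pads are 22 mm wide; open, the fingers measure 114 mm over their backs; the gripper's body (76 mm by 85 mm) begins 54 mm behind the grasp point. The pads swing forward as they close: fully open they stand 13 mm farther back than shut.
Start: joints at [-1.217, 0.628, 0.038, 1.517, -0.027, 0.996, -0.02], TCP at [264.905, 593.585, 256.313] pointing down, gripper open.
Joint ranges: [-3.06, 3.06], [-0.37, 2.12], [-1.25, 1.32], [0.18, 2.47], [-1.1, 4.24], [0.23, 1.98], [-2.94, 2.94]. Speed limits (rad/s): [2.57, 2.57, 3.14, 3.14, 3.14, 3.14, 3.14].

## Interface

Orientations are given as [roll, pitch, yaw] about the fixed x, y, z axes, in that order (R = Rz(yaw) Ry(pitch) Rx(roll)).
In Python, from cell import * gives the robot as it stands. The module is installed in compiled form; this text tells all that it offers.
- The arm moves only by the tool jog_arm, never from a script. Its argument "series" is a list of rows, each a list of 3 entries, a list of its own where there are three numbers: the turn, a rotation vector about the tool's x, y, z in degrees, then the shift along the tool's x, y, z in mm, then the gripper's target within -1 to 1 (shut at 1, half-way at 0, fully open at -1). In form: [[[rx, ry, rz], [dx, dy, dz], hand], ...]. A call has 1 to 8 rows; each row shifts and turns the commanded pose from where the row before left it, along the tool's axes as they then stand; what a row does not reach is not made up. A row lasts 1/8 s, in which the tool goes at most 62.5 mm and 10.7 degrees, less where a joint would pass 70% of its speed; a pose out of reach is approached as far as the arm can. A call is refused whole if a number of a shift passes 62.5 or a number of a turn 10.7, either way. A call with a gripper value outside its range is refused whole. The fingers move at their own pace and stop on an object; the grip force is fixed at half the most. Time passes only in rows, so rows that do not move let the fingers close. It gives the time, the measured TCP pose, the force and the opening at its end, in the units of the state.
- read_state(): the state, without advancing time (a new reading comes with each control period).
- get_image(name): name is "scene" or "top"; returns a dict with "img" (480x640x3 uint8, red, green, blue), "range_z" (480x640 float32, mm along the optical axis (not along the pixel's ray), 0 where there is no reading), "fovy" (degrees; the focal length in pixels is half the picture's height over the tangent of half this angle, whatever the lens; pixels are square), "cx", "cy" (the principal point, pixels), "cam_to_world" (4x4, takes a point from camera to world coordinates). Camera axes: x right, y up, looking along -z (the intrinsics and any distortion apply to the point x, -y, -z); pixel columns grow to the right and rows downward; lengths in mm; the calibration is good to about 2 mm. A picture is of the moment at which its call begins.
- finish_job(): hands the job in, once; it reports no verdict.
The state is a dict: "clock": time; "qpos": joint angles; "qd": joint speeds; "tau": joint torques, N m; "eef_pos": TCP position; "tool_rot": TCP orientation; "force": force on the tool from outside, world axes, zero at the start; "torque": the same for the moment, N m; "width": finger opening in mm.
Only numpy, scipy, OpenCV 4.12 (cv2) and the standard library are available. Lean on these libraries where they do the work, as an engineer would, in place of code of your own. Each camera call takes 0.05 s, during which the arm holds its last target. There are 200 camera calls.

## Working session

There is one attempt and no reset: what is moved stays moved. The work goes in short steps, Python scripts to look and compute and a tool call to move; the robot and the scene stay as the last step left them, time stands still between calls to the robot, and variables do not carry over. Pictures are saved under pics/ and viewed, about 8 in all and at most 12, crops included, and the job is handed in when it is done.

Besides the shell and the picture viewer there is one more tool, called after "Call:" as name([rows], argument=value, ...), one row to a line, values as JSON. jog_arm: Moves the arm, as the interface text tells. Its arguments: {"type":"object","properties":{"series":{"type":"array"}},"required":["series"]}

```bash
mkdir -p pics
cat > h.py <<'E'
from cell import *
import numpy as np, cv2
def snap(name,fn=None):
    d=get_image(name)
    if fn: cv2.imwrite('pics/'+fn,d['img'][:,:,::-1])
    return d
def cloud(d):
    H,W=d['range_z'].shape; f=H/2/np.tan(np.radians(d['fovy'])/2)
    u,v=np.meshgrid(np.arange(W),np.arange(H)); z=d['range_z']
    P=np.stack([(u-d['cx'])/f*z,-(v-d['cy'])/f*z,-z,np.ones_like(z)],-1)
    return (P@np.array(d['cam_to_world']).T)[...,:3]
E
python3 - <<'E'
from h import *
for n in ('scene','top'):
    d=snap(n,n+'0.png'); print({k:v for k,v in d.items() if k not in('img','range_z')}, (d['range_z']==0).mean())
    np.save(n+'.npy',cloud(d))
print(read_state())
E
```

```text
{'fovy': 55.63199968483722, 'cx': 313.9459024854286, 'cy': 238.97526856682362, 'cam_to_world': array([[-3.75515038e-01, -7.35464327e-01,  5.63986418e-01,
         1.02220388e+03],
       [ 9.26681330e-01, -3.08326986e-01,  2.14932970e-01,
         2.48013359e+02],
       [ 1.58167003e-02,  6.03346247e-01,  7.97322481e-01,
         7.49926162e+02],
       [ 0.00000000e+00,  0.00000000e+00,  0.00000000e+00,
         1.00000000e+00]])} 0.0040494791666666665
{'fovy': 52.13473630870777, 'cx': 310.94948029494367, 'cy': 236.31390071133904, 'cam_to_world': array([[-1.67512538e-04,  9.92403721e-01, -1.23023679e-01,
         4.68670320e+02],
       [-9.99585132e-01,  3.37711539e-03,  2.86034765e-02,
         8.06482558e+01],
       [ 2.88016617e-02,  1.22977432e-01,  9.91991439e-01,
         8.66091698e+02],
       [ 0.00000000e+00,  0.00000000e+00,  0.00000000e+00,
         1.00000000e+00]])} 0.004117838541666667
{'clock': 0.1, 'qpos': array([-1.21680468,  0.6292551 ,  0.03846306,  1.51823783, -0.02698669,
        0.99628055, -0.02001683]), 'qd': array([ 1.30401752e-03, -1.91188952e-03,  3.15693436e-04, -5.27618174e-03,
       -5.71205963e-04,  6.62903958e-04, -2.08551388e-05]), 'tau': array([ 3.71006085e-03, -5.64520168e+01,  1.23063326e+00, -1.93971580e+01,
        1.13172422e-02,  5.43652510e-03,  6.46426827e-06]), 'eef_pos': array([264.70260652, 593.1181922 , 255.49003601]), 'tool_rot': array([-1.54800927,  1.56913397, -1.96782462]), 'force': array([ 0.06823537, -0.0844866 , -1.57505329]), 'torque': array([-0.02949191, -0.03933869, -0.01087531]), 'width': 85.71187364616189}
```

View pics/scene0.png

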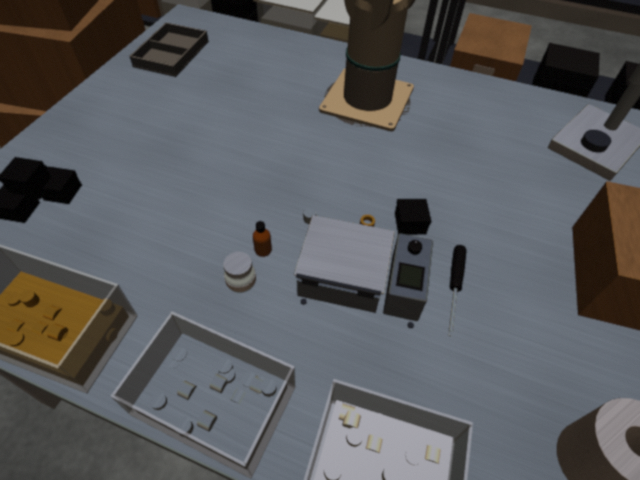

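View pics/top0.png

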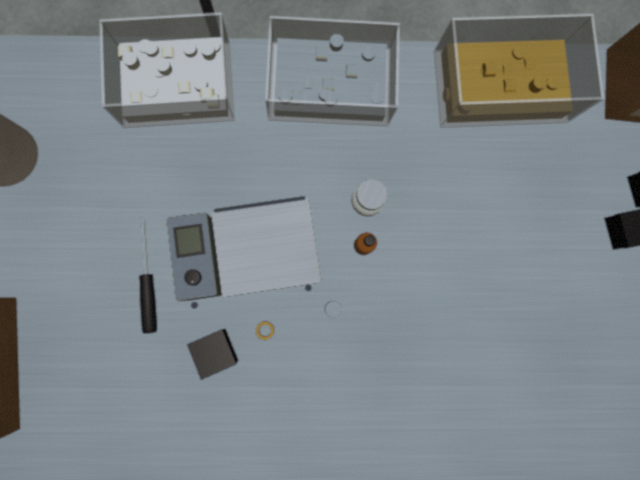

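Run:
```python
from h import *
for n in ('top','scene'):
    P=np.load(n+'.npy'); 
    m=((P[...,2]>70)&(P[...,2]<81)&(P[...,0]>300)&(P[...,0]<800)&(abs(P[...,1])<400)).astype(np.uint8)
    m=cv2.morphologyEx(m,cv2.MORPH_OPEN,np.ones((5,5)))
    k,l,s,c=cv2.connectedComponentsWithStats(m)
    for i in range(1,k):
        if s[i,4]<150: continue
        p=P[l==i]; r=cv2.minAreaRect(p[:,:2].astype(np.float32))
        print(n,s[i],np.median(p[:,2]),r,cv2.boxPoints(r).round().tolist())
P=np.load('top.npy')
for nm,(u,v) in dict(vial=(369,240),jar=(371,194),box=(212,354),collar=(258,330),cap=(333,309),knob=(193,277),screw1=(308,288),bench=(450,300),driver=(148,300),tip=(145,222)).items(): print(nm,P[v,u].round())
m=(P[...,2]>30)&(P[...,0]>350)&(P[...,0]<650)&(abs(P[...,1])<350)
```

```text
top [ 211  197  109  100 8591] 74.28481471078601 ((552.4642333984375, 132.73587036132812), (144.2925567626953, 160.1282958984375), 8.611708641052246) [[469.0, 201.0], [493.0, 43.0], [636.0, 64.0], [612.0, 223.0]]
top [ 167  213   50   88 2696] 77.32362113093774 ((534.5162963867188, 251.30612182617188), (136.19224548339844, 66.63973999023438), 8.560420989990234) [[462.0, 274.0], [472.0, 208.0], [607.0, 228.0], [597.0, 294.0]]
scene [ 295  216   98   78 5685] 76.77083888729885 ((551.6292724609375, 129.4096221923828), (146.68516540527344, 159.7987060546875), 8.75279426574707) [[467.0, 197.0], [491.0, 39.0], [636.0, 62.0], [612.0, 220.0]]
scene [404 289  21  14 183] 78.88838992707588 ((590.0011596679688, 269.1429443359375), (20.111820220947266, 35.86372375488281), 11.170354843139648) [[577.0, 285.0], [584.0, 250.0], [603.0, 253.0], [596.0, 289.0]]
vial [560. -36.  82.]
jar [640. -43.  62.]
box [377. 218.  46.]
collar [413. 147.  11.]
cap [449.  19.  24.]
knob [500. 243.  91.]
screw1 [485.  61.   3.]
bench [ 464. -190.   -2.]
driver [464. 331.  24.]
tip [601. 350.  -3.]
```

```bash
cat >> h.py <<'E'
from scipy.spatial.transform import Rotation as R
a=np.radians(8.65); e=np.array([np.cos(a),np.sin(a),0]); n=np.array([-np.sin(a),np.cos(a),0])
hinge=np.array([621.2,141.5,72.5])
def con(x,y,z): return hinge*[1,1,0]+x*e+y*n+np.array([0,0,z])   # x from hinge
def Rt(tilt,s):
    t=np.radians(tilt); x=np.sin(t)*e-np.cos(t)*np.array([0,0,1]); y=s*n
    return np.stack([x,y,np.cross(x,y)],1)
def st():
    s=read_state(); Rn=R.from_euler('xyz',s['tool_rot']).as_matrix(); return s,s['eef_pos'],Rn
def go(tip,tilt,s,frm=None):
    S,p,Rn=st(); Rd=Rt(tilt,s); tcp=np.array(tip)-25*Rd[:,0]
    print('rotvec deg',np.degrees(R.from_matrix(Rn.T@Rd).as_rotvec()).round(1),'shift now-axes',(Rn.T@(tcp-p)).round(1),'shift new-axes',(Rd.T@(tcp-p)).round(1))
def info():
    S,p,Rn=st(); t=p+25*Rn[:,0]; d=t-hinge
    print('t',S['clock'],'tip con',np.round([d@e,d@n,t[2]],1),'F',S['force'].round(1),'w',round(S['width'],1),'tilt err',np.round(Rn.T@np.array([0,0,-1]),3))
E
python3 - <<'E'
from h import *
info(); print(st()[2].round(3))
for s in(1,-1): go(con(-115,0,120),0,s)
E
```

```text
t 0.1 tip con [-284.5  500.1  230.5] F [ 0.1 -0.1 -1.6] w 85.7 tilt err [ 1.     0.002 -0.   ]
[[-0.001  0.408  0.913]
 [-0.002  0.913 -0.408]
 [-1.    -0.002  0.   ]]
rotvec deg [-32.7  -0.    0.1] shift now-axes [ 111.1 -329.   412.8] shift new-axes [ 110.5 -500.1  169.5]
rotvec deg [1.473e+02 1.000e-01 0.000e+00] shift now-axes [ 111.1 -329.   412.8] shift new-axes [ 110.5  500.1 -169.5]
```

Call:
jog_arm([
  [[-8.2,0,0],[0,-40,30],1],
  [[-8.2,0,0],[0,-50,30],1],
  [[-8.2,0,0],[0,-55,20],1],
  [[-8.1,0,0],[0,-55,20],1],
  [[0,0,0],[0,-55,20],1],
  [[0,0,0],[0,-55,15],1],
  [[0,0,0],[0,-55,10],1],
  [[0,0,0],[0,-55,10],1],
])

```text
clock: 1.1
eef_pos: [412.0, 165.5, 256.2]
tool_rot: [-1.076, 1.571, -0.925]
force: [1.0, 0.9, -0.4]
width: 0.1
```

```bash
python3 -c "
from h import *
info(); go(con(-115,0,85),0,1)"
```

```text
t 1.1 tip con [-203.2   55.2  231.2] F [ 1.   0.9 -0.4] w 0.1 tilt err [ 1.  0. -0.]
rotvec deg [0. 0. 0.] shift now-axes [146.2 -55.2  88.2] shift new-axes [146.2 -55.2  88.2]
```

Call:
jog_arm([
  [[0,0,0],[0,-30,30],1],
  [[0,0,0],[30,-10,30],1],
  [[0,0,0],[40,0,10],1],
  [[0,0,0],[30,0,0],1],
  [[0,0,0],[0,0,0],1],
  [[0,0,0],[0,0,0],1],
])

```text
clock: 1.85
eef_pos: [487.3, 138.5, 157.1]
tool_rot: [0.243, 1.57, 0.394]
force: [0.6, 0.3, -0.5]
width: 0.1
```

```bash
python3 -c "
from h import *
info(); go(con(-115,0,78),0,1); snap('top','top1.png'); snap('scene','scene1.png')"
```

```text
t 1.85 tip con [-132.8   17.2  132.1] F [ 0.6  0.3 -0.5] w 0.1 tilt err [ 1.    -0.    -0.001]
rotvec deg [ 0.   0.1 -0. ] shift now-axes [ 54.1 -17.2  17.8] shift new-axes [ 54.1 -17.2  17.9]
```

View pics/scene1.png

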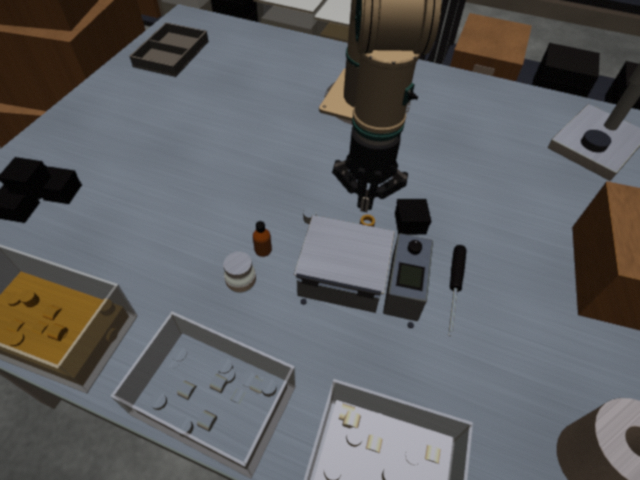

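Call:
jog_arm([
  [[0,0,0],[20,-17,18],1],
  [[0,0,0],[30,0,0],1],
  [[0,0,0],[0,0,0],1],
  [[0,0,0],[4,0,0],1],
  [[0,0,0],[4,0,0],1],
  [[0,0,0],[4,0,0],1],
  [[0,0,0],[0,0,0],1],
])

```text
clock: 2.82
eef_pos: [507.7, 124.5, 94.5]
tool_rot: [0.28, 1.57, 0.431]
force: [0.7, 0.9, 0.9]
width: 0.1
```

```bash
python3 -c "
from h import *
info()"
```

```text
t 2.825 tip con [-114.8    0.3   69.5] F [0.7 0.9 0.9] w 0.1 tilt err [ 1.    -0.    -0.001]
```

Call:
jog_arm([
  [[0,0,0],[2,0,0],1],
  [[0,0,0],[1,0,0],1],
  [[0,0,0],[1,0,0],1],
  [[0,0,0],[0,0,0],1],
])

```text
clock: 3.32
eef_pos: [507.8, 124.6, 91.8]
tool_rot: [0.207, 1.569, 0.358]
force: [-2.2, 0.0, 14.9]
width: -0.1
```

Stop reached (15 N). Withdraw up and back towards the robot.

Call:
jog_arm([
  [[0,0,0],[-50,0,0],1],
  [[0,0,0],[-60,0,-20],1],
  [[0,0,0],[-60,0,-40],1],
  [[0,0,0],[0,0,-60],1],
  [[0,0,0],[0,0,-30],1],
  [[0,0,0],[0,0,0],1],
  [[0,0,0],[0,0,0],1],
  [[0,0,0],[0,0,0],1],
])

```text
clock: 4.32
eef_pos: [365.5, 102.7, 251.4]
tool_rot: [0.475, 1.57, 0.626]
force: [-0.2, -0.6, 0.2]
width: -0.2
```

Call:
jog_arm([
  [[0,0,0],[0,0,0],1],
  [[0,0,0],[0,0,0],1],
  [[0,0,0],[0,0,0],1],
  [[0,0,0],[0,0,0],1],
  [[0,0,0],[0,0,0],1],
  [[0,0,0],[0,0,0],1],
  [[0,0,0],[0,0,0],1],
  [[0,0,0],[0,0,0],1],
])

```text
clock: 5.32
eef_pos: [364.4, 102.5, 251.6]
tool_rot: [-0.658, 1.571, -0.507]
force: [-0.2, -0.4, -0.2]
width: -0.2
```

```bash
python3 -c "
from h import *
info(); d=snap('top'); np.save('top2.npy',cloud(d))
c=d['img'][180:320,140:360,::-1]; cv2.imwrite('pics/top2.png',cv2.resize(c,None,fx=3.5,fy=3.5,interpolation=cv2.INTER_CUBIC))
s=snap('scene','scene2.png');np.save('scene2.npy',cloud(s))"
```

```text
t 5.325 tip con [-259.7    0.   226.6] F [-0.2 -0.4 -0.2] w -0.2 tilt err [ 1.  0. -0.]
```

View pics/top2.png

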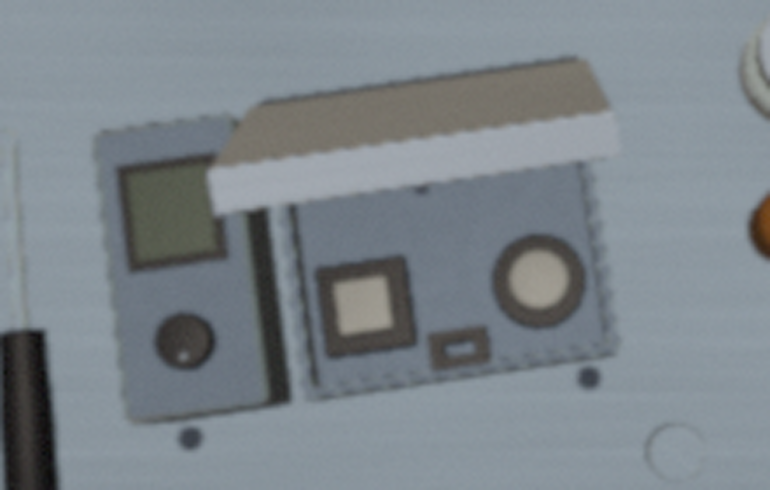

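```bash
python3 -c "
from h import *
P=np.load('top2.npy')
for u,v in((294,260),(243,267)):
    p=np.median(P[v-2:v+3,u-2:u+3].reshape(-1,3),0)-hinge; print(p@e,p@n,p[2]+72.5)
for f in('top2','scene2'):
    Q=np.load(f+'.npy').reshape(-1,3); d=Q-hinge; x=d@e;y=d@n
    m=(abs(y)<70)&(x>-80)&(x<30)&(Q[:,2]>120)&(Q[:,2]<230); print(f,m.sum())
    for z in range(120,225,15):
        k=m&(abs(Q[:,2]-z)<8)
        if k.sum()>3: print(z,np.percentile(x[k],[5,50,95]).round(1))
go(con(-94,-42,75),15,1)"
```

```text
-98.76618277020837 -41.77640357923142 51.53947680038425
-97.70241157399651 43.27052982784602 51.66561684562896
top2 2399
120 [-20.  -18.5 -17. ]
135 [-25.3 -22.7 -19.9]
150 [-30.9 -28.2 -25.6]
165 [-36.5 -33.9 -31.1]
180 [-42.8 -39.7 -36.8]
195 [-64.2 -56.3 -44. ]
210 [-56.  -50.8 -48.2]
scene2 4607
120 [-20.2 -17.9 -15.6]
135 [-24.7 -21.6 -18.5]
150 [-30.  -26.8 -23.5]
165 [-35.1 -32.2 -29.1]
180 [-40.4 -37.2 -34.2]
195 [-61.3 -42.7 -39.5]
210 [-60.3 -49.3 -44.2]
rotvec deg [ -0. -15.  -0.] shift now-axes [152.5 -42.  159.2] shift new-axes [188.5 -42.  114.3]
```

Call:
jog_arm([
  [[0,-7.5,0],[0,-20,30],1],
  [[0,-7.5,0],[0,-22,30],1],
  [[0,0,0],[0,0,30],1],
  [[0,0,0],[0,0,0],1],
  [[0,0,0],[0,0,0],1],
])

```text
clock: 6.05
eef_pos: [457.6, 74.2, 262.9]
tool_rot: [-0.0, 1.311, 0.151]
force: [-1.0, -0.1, -0.9]
width: 0.1
```

```bash
python3 -c "
from h import *
info(); go(con(-91,-42,75),15,1)"
```

```text
t 6.05 tip con [-165.4  -41.9  238.7] F [-1.  -0.1 -0.9] w 0.1 tilt err [ 0.966  0.    -0.257]
rotvec deg [ 0.  -0.1  0. ] shift now-axes [ 1.773e+02 -1.000e-01  2.980e+01] shift new-axes [ 1.774e+02 -1.000e-01  2.950e+01]
```

Call:
jog_arm([
  [[0,0,0],[50,0,0],1],
  [[0,0,0],[60,0,0],1],
  [[0,0,0],[40,0,10],1],
  [[0,0,0],[20,0,20],1],
  [[0,0,0],[7,0,0],1],
  [[0,0,0],[0,0,0],1],
  [[0,0,0],[0,0,0],1],
  [[0,0,0],[0,0,0],1],
])

```text
clock: 7.05
eef_pos: [511.7, 72.3, 148.8]
tool_rot: [-0.129, 1.326, 0.022]
force: [-0.1, 0.5, 0.5]
width: -0.4
```

```bash
python3 -c "
from h import *
info(); go(con(-91,-42,57),15,1)
P=cloud(snap('top'));d=P-hinge;x=d@e;m=(abs(d@n)<60)&(x>-80)&(x<30)&(P[...,2]>120)&(P[...,2]<230)
for z in range(120,225,15):
    k=m&(abs(P[...,2]-z)<8); print(z,np.percentile(x[k],[5,50,95]).round(1))
"
```

```text
t 7.05 tip con [-112.7  -52.8  124.5] F [-0.1  0.5  0.5] w -0.4 tilt err [ 0.97   0.031 -0.24 ]
rotvec deg [ 0.2 -1.1  1.8] shift now-axes [70.4 12.2  4.4] shift new-axes [70.8 10.   3. ]
120 [-14.2 -13.3 -12.3]
135 [-18.4 -16.5 -14.4]
150 [-22.5 -20.6 -18.7]
165 [-26.7 -24.7 -22.7]
180 [-54.6 -29.3 -27. ]
195 [-53.4 -49.7 -31.7]
210 [-52.4 -44.3 -36.7]
```

```bash
python3 -c "
from h import *
s=read_state(); print(s['qpos'].round(3),s['qd'].round(3),s['tau'].round(1)); snap('scene','scene3.png')"
```

```text
[-0.067  0.547 -0.224  2.193  0.789  0.24   0.723] [ 0.002  0.002  0.    -0.004  0.003 -0.002 -0.003] [  0.  -42.6  -1.5 -10.2   0.2  -0.6   0. ]
```

View pics/scene3.png

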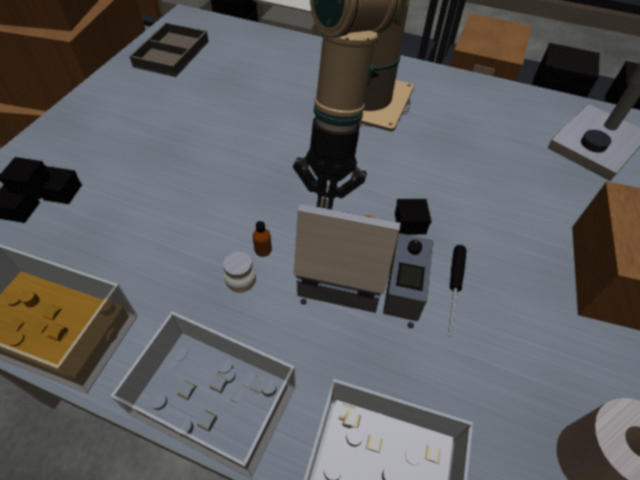

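Call:
jog_arm([
  [[0,5,2],[-10,6,-8],1],
  [[0,4,0],[0,5,-5],1],
  [[0,0,0],[0,0,0],1],
  [[0,0,0],[0,0,0],1],
])

```text
clock: 7.65
eef_pos: [495.0, 80.7, 155.0]
tool_rot: [0.028, 1.485, 0.182]
force: [-0.3, -0.4, -0.3]
width: 0.1
```

```bash
python3 -c "
from h import *
info(); print(read_state()['qpos'].round(3)); go(con(-101,-42,75),5,1)"
```

```text
t 7.65 tip con [-131.8  -41.1  130.1] F [-0.3 -0.4 -0.3] w 0.1 tilt err [ 0.996 -0.002 -0.085]
[ 0.132  0.589 -0.511  2.087  0.603  0.517  0.905]
rotvec deg [ 0.1 -0.1 -0.2] shift now-axes [57.5 -1.  26. ] shift new-axes [57.5 -0.8 25.9]
```

Call:
jog_arm([
  [[0,0,0],[20,0,12],1],
  [[0,0,0],[20,-1,14],1],
  [[0,0,0],[10,0,0],1],
  [[0,0,0],[7,0,0],1],
  [[0,0,0],[0,0,0],1],
  [[0,0,0],[0,0,0],1],
])

```text
clock: 8.4
eef_pos: [525.7, 85.0, 101.0]
tool_rot: [0.036, 1.485, 0.19]
force: [0.5, -0.6, 0.5]
width: -0.1
```

```bash
python3 -c "
from h import *
info(); print(read_state()['qpos'].round(3)); go(con(-101,-42,54),5,1)
P=cloud(snap('top'));d=P-hinge;x=d@e;m=(abs(d@n)<60)&(x>-80)&(x<30)&(P[...,2]>120)&(P[...,2]<230)
for z in range(120,225,15):
    k=m&(abs(P[...,2]-z)<8); print(z,np.percentile(x[k],[5,50,95]).round(1))
"
```

```text
t 8.4 tip con [-100.8  -41.4   76.1] F [ 0.5 -0.6  0.5] w -0.1 tilt err [ 0.996 -0.003 -0.085]
[ 0.067  0.704 -0.423  2.041  0.684  0.443  0.851]
rotvec deg [ 0.1 -0.1 -0.2] shift now-axes [22.  -0.6 -2.2] shift new-axes [22.  -0.5 -2.2]
120 [-14.2 -13.5 -12.6]
135 [-18.4 -16.5 -14.6]
150 [-22.7 -20.8 -18.5]
165 [-26.8 -24.8 -22.7]
180 [-55.1 -29.3 -27. ]
195 [-53.4 -49.1 -31.2]
210 [-52.3 -44.2 -36.8]
```

Call:
jog_arm([
  [[0,0,0],[16,-1,-2],1],
  [[0,0,0],[6,0,0],1],
  [[0,0,0],[4,0,0],1],
  [[0,0,0],[3,0,0],1],
  [[0,0,0],[0,0,0],1],
  [[0,0,0],[0,0,0],1],
])

```text
clock: 9.2
eef_pos: [525.9, 83.9, 71.7]
tool_rot: [0.03, 1.487, 0.184]
force: [-3.4, -0.9, 4.2]
width: -0.0
```

```bash
python3 -c "
from h import *
info()"
```

```text
t 9.2 tip con [-100.8  -42.6   46.8] F [-3.4 -0.9  4.2] w -0.0 tilt err [ 0.996 -0.003 -0.084]
```

Call:
jog_arm([
  [[0,0,0],[1.5,0,0],1],
  [[0,0,0],[1,0,0],1],
  [[0,0,0],[0,0,0],1],
  [[0,0,0],[0,0,0],1],
])

```text
clock: 9.7
eef_pos: [525.9, 83.9, 70.9]
tool_rot: [0.016, 1.486, 0.17]
force: [-9.8, -1.7, 25.9]
width: 0.2
```

```bash
python3 -c "
from h import *
info()"
```

```text
t 9.7 tip con [-100.7  -42.6   46. ] F [-9.8 -1.7 25.9] w 0.2 tilt err [ 0.996 -0.001 -0.085]
```

```bash
python3 -c "
from h import *
for f in('top2','scene2'):
    P=np.load(f+'.npy'); d=P-hinge; x=d@e+97.5;y=d@n+42; r=np.hypot(x,y)
    for a,b in((0,10),(10,14),(17,21),(25,29)):
        k=(r>=a)&(r<b)&(P[...,2]>20)&(P[...,2]<60); print(f,a,k.sum(),np.percentile(P[...,2][k],[10,50,90]).round(1) if k.sum() else '')
"
```

```text
top2 0 112 [49.1 51.4 53.3]
top2 10 109 [47.5 50.8 52.6]
top2 17 171 [39.5 41.2 43. ]
top2 25 245 [27.2 29.1 32.7]
scene2 0 0 
scene2 10 0 
scene2 17 0 
scene2 25 0
```

Call:
jog_arm([
  [[0,0,0],[-20,0,0],1],
  [[0,0,0],[-50,0,-5],1],
  [[0,0,0],[-60,0,-10],1],
  [[0,5,0],[-60,10,0],1],
  [[0,0,0],[-25,15,0],1],
  [[0,0,0],[0,17,0],1],
  [[0,0,0],[0,0,0],1],
  [[0,0,0],[0,0,0],1],
])

```text
clock: 10.7
eef_pos: [489.1, 119.6, 280.8]
tool_rot: [2.665, 1.565, 2.819]
force: [0.4, -0.5, 0.1]
width: -0.1
```

```bash
python3 -c "
from h import *
info();  d=snap('top');P=cloud(d);p=np.median(P[258:263,292:297].reshape(-1,3),0);print(p)
d=P-hinge;x=d@e;m=(abs(d@n)<60)&(x>-80)&(x<30)&(P[...,2]>120)&(P[...,2]<230)
for z in range(120,225,15):
    k=m&(abs(P[...,2]-z)<8); print(z,np.percentile(x[k],[5,50,95]).round(1))
go(con(40,0,250),0,1)"
```

```text
t 10.7 tip con [-134.1   -1.8  255.8] F [ 0.4 -0.5  0.1] w -0.1 tilt err [ 1.    -0.002  0.005]
[483.55457061  81.79098162 667.86696625]
120 [-14. -14. -14.]
135 [-14. -14. -14.]Traceback (most recent call last):
  File "<string>", line 6, in <module>
    k=m&(abs(P[...,2]-z)<8); print(z,np.percentile(x[k],[5,50,95]).round(1))
                                     ~~~~~~~~~~~~~^^^^^^^^^^^^^^^^
    return _quantile_unchecked(
        a, q, axis, out, overwrite_input, method, keepdims, weights)
    return _ureduce(a,
                    func=_quantile_ureduce_func,
    ...<5 lines>...
                    overwrite_input=overwrite_input,
                    method=method)
    r = func(a, **kwargs)
    result = _quantile(arr,
                       quantiles=q,
    ...<2 lines>...
                       out=out,
                       weights=wgt)
    slices_having_nans = np.isnan(arr[-1, ...])
                                  ~~~^^^^^^^^^
IndexError: index -1 is out of bounds for axis 0 with size 0
```

Call:
jog_arm([
  [[0,0,0],[0,1,40],1],
  [[0,0,0],[0,1,55],1],
  [[0,0,0],[0,0,50],1],
  [[0,0,0],[10,0,20],1],
  [[0,0,0],[40,0,-5],1],
  [[0,0,0],[35,0,-8],1],
  [[0,0,0],[8,0,0],1],
  [[0,0,0],[0,0,0],1],
])

```text
clock: 11.75
eef_pos: [639.7, 145.5, 188.6]
tool_rot: [2.239, 1.567, 2.392]
force: [0.0, -0.4, 0.6]
width: 0.0
```

```bash
python3 -c "
from h import *
info(); print(read_state()['qpos'].round(3)); snap('scene','scene4.png')
import math
for t in (1.3,1.15,1,.85,.7,.55,.4,.25,.1,0,-.075):
    r=112; print(t, round(-r*math.cos(t)+2.5*math.sin(t)+11,1), round(72.5+r*math.sin(t)+2.5*math.cos(t),1))"
```

```text
t 11.75 tip con [ 18.8   1.2 163.6] F [ 0.  -0.4  0.6] w 0.0 tilt err [ 1.    -0.003  0.003]
[ 0.079  0.779 -0.613  1.551  0.505  0.976  1.038]
1.3 -16.6 181.1
1.15 -32.5 175.8
1 -47.4 168.1
0.85 -61.0 158.3
0.7 -73.1 146.6
0.55 -83.2 133.2
0.4 -91.2 118.4
0.25 -96.9 102.6
0.1 -100.2 86.2
0 -101.0 75.0
-0.075 -100.9 66.6
```

View pics/scene4.png

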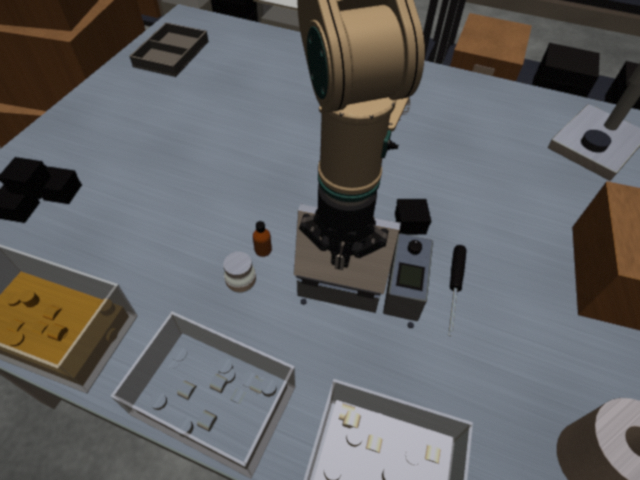

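Call:
jog_arm([
  [[0,0,0],[0,-1,-20],1],
  [[0,0,0],[0,0,-20],1],
  [[0,0,0],[0,0,-15],1],
  [[0,0,0],[2,0,-12],1],
  [[0,0,0],[5,0,-13],1],
  [[0,0,0],[10,0,-12],1],
  [[0,0,0],[13,0,-10],1],
  [[0,0,0],[0,0,0],1],
])

```text
clock: 12.8
eef_pos: [538.1, 129.1, 159.2]
tool_rot: [2.409, 1.567, 2.563]
force: [0.6, -0.3, 0.7]
width: -0.2
```

```bash
python3 -c "
from h import *
info(); snap('scene','scene5.png')"
```

```text
t 12.8 tip con [-84.1   0.3 134.2] F [ 0.6 -0.3  0.7] w -0.2 tilt err [ 1.    -0.003  0.003]
```

View pics/scene5.png

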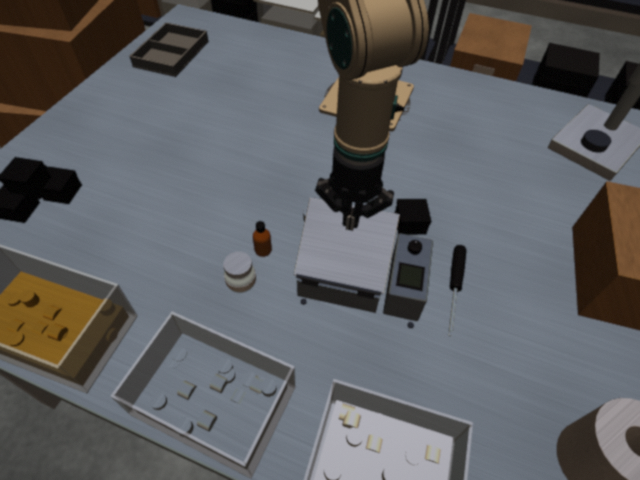

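Call:
jog_arm([
  [[0,0,0],[15,0,-8],1],
  [[0,0,0],[16,0,-7],1],
  [[0,0,0],[14,0,-6],1],
  [[0,0,0],[10,0,-5],1],
  [[0,0,0],[8,0,-4],1],
  [[0,0,0],[4,0,0],1],
  [[0,0,0],[2,0,0],1],
  [[0,0,0],[0,0,0],1],
])

```text
clock: 13.85
eef_pos: [508.1, 124.8, 91.7]
tool_rot: [2.635, 1.568, 2.788]
force: [-3.8, -0.7, 20.4]
width: -0.1
```

```bash
python3 -c "
from h import *
info()"
```

```text
t 13.85 tip con [-114.4    0.5   66.7] F [-3.8 -0.7 20.4] w -0.1 tilt err [ 1.    -0.001  0.003]
```

Call:
jog_arm([
  [[0,0,0],[-10,0,0],1],
  [[0,0,0],[-20,0,0],1],
  [[0,0,0],[-50,0,0],1],
  [[0,0,0],[-50,0,-30],1],
  [[0,0,0],[-40,0,-50],1],
  [[0,0,0],[0,0,-60],1],
  [[0,0,0],[0,0,0],1],
  [[0,0,0],[0,0,0],1],
])

```text
clock: 14.85
eef_pos: [372.3, 103.0, 259.7]
tool_rot: [2.084, 1.567, 2.237]
force: [0.3, 0.2, -0.0]
width: 0.3
```

Call:
jog_arm([
  [[0,0,0],[0,0,0],1],
  [[0,0,0],[0,0,0],1],
  [[0,0,0],[0,0,0],1],
  [[0,0,0],[0,0,0],1],
  [[0,0,0],[0,0,0],1],
  [[0,0,0],[0,0,0],1],
  [[0,0,0],[0,0,0],1],
  [[0,0,0],[0,0,0],1],
])

```text
clock: 15.85
eef_pos: [372.0, 103.1, 259.5]
tool_rot: [2.171, 1.567, 2.325]
force: [0.2, 0.5, -0.4]
width: -0.4
```

```bash
python3 -c "
from h import *
info(); d=snap('top','top6.png'); P=cloud(d); D=P-hinge; x=D@e;y=D@n
P0=np.load('top.npy')
for a in(-120,-80,-40,-15):
    k=(abs(x-a)<8)&(abs(y)<60)&(P[...,2]<250); D0=P0-hinge;k0=(abs(D0@e-a)<8)&(abs(D0@n)<60)
    print(a,np.median(P[...,2][k]),np.median(P0[...,2][k0]))
for nm,(u,v) in dict(vial=(369,240),jar=(371,194),box=(212,354),collar=(258,330),cap=(333,309),driver=(148,300)).items(): print(nm,(P[v,u]-P0[v,u]).round(1))"
```

```text
t 15.85 tip con [-252.2   -0.4  234.5] F [ 0.2  0.5 -0.4] w -0.4 tilt err [ 1.    -0.003  0.002]
-120 74.29521569371309 74.31862470211337
-80 74.30232769227206 74.22653976999516
-40 74.1453153991879 74.24579161458018
-15 74.22108426965463 74.18560506873757
vial [-0.3  0.4  2.5]
jar [ 0.  -0.  -0.1]
box [-0.1  0.2 -1.1]
collar [ 0.  -0.   0.3]
cap [-0.  -0.1 -1.5]
driver [-0.   0.1 -0.4]
```

View pics/top6.png

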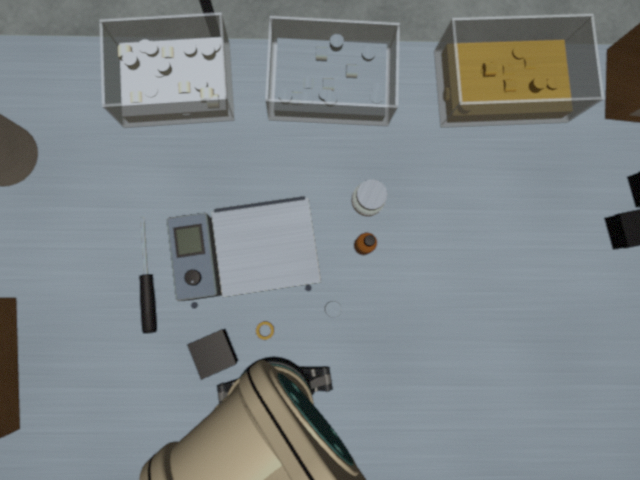

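The cover is level again, as it was at the start. The goods have not moved and the arm is clear, so I'm handing in.

```bash
python3 -c "
from cell import *
print(finish_job())"
```

```text
the job is handed in; nothing more can be done
None
```

The job is done and handed in at about 16 s of the 58 s allowed; no verdict was reported.

- **Opening:** I pressed the cover to its stop (15 N) and withdrew. The pictures showed it popped open.
- **Button:** I pressed the round button (right-hand side) to its bottom. The force rose to 26 N with the fingertip at about 46 mm, which is the full 6 mm of travel, and the collar lies lower at about 41 mm. I released it, but its spring-back was not seen because the arm hid it from the top camera.
- **Closing:** I pushed the cover over from behind, pressed it to its stop (20 N) and let go.

**Last checks:** 2 s after release the cover was level at about 74.2 mm, matching the height at the start within 0.1 mm. The vial, jar, carton, ring, cap and screwdriver had not moved beyond sensor noise, and the arm touched nothing.

**One failed move:** the first approach to the button, tilted 15°, ran into a wrist joint's range limit and stopped short in free air. I repeated it at 5° without trouble.

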